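# Seat the blue tube-mixer head on its drive

## Robot

A 6-joint arm with a two-finger parallel gripper is mounted at the origin on a cart in front of the work surface, level with it; the furniture and walls round the work are solid. World frame = base frame: x ahead of the robot, y to its left, z up, the work surface at z = 0. Lengths are in mm, angles in rad, forces in N, time in s.
With the tool pointing down it reaches from about 375 to 925 mm from the base axis. Payload 5.7 kg.
Tool frame: the origin (TCP) lies at the very end of the fingers, on their centre line; the grasp point (between the pads) lies 19 mm behind it (robot.tcp_to_grasp is the distance from the TCP to the grasp point, in mm); z points along the fingers, y is the line along which they close (so a half turn about z gives the same grasp; the last joint's range is limited). The gripper opens to 85 mm and grips with 20 to 120 N. Pads are 22 mm wide; open, the fingers measure 114 mm over their backs; the gripper's body (76 mm by 85 mm) begins 54 mm behind the grasp point. The pads swing forward as they close: fully open they stand 13 mm farther back than shut.
Start: joints at [-1.303, 0.359, 1.51, -0, 1.272, -0.115], TCP at [224.094, -556.545, 209.467] pointing down, gripper open.
Joint ranges: [-2.97, 2.97], [-1.01, 2.36], [0.21, 2.38], [-0.96, 4.11], [0.2, 2.71], [-2.98, 2.98]. Speed limits (rad/s): [2.39, 2.39, 3.14, 3.14, 3.14, 3.14].

## Interface

Orientations are given as a rotation vector (axis times angle).
In Python, from station import readout, optics, ticket, robot gives the robot as it stands.
- The arm moves only by the shell command python3 -m inch 'ROWS' [FORCE]. ROWS is JSON, a list of rows, each a list of 5 numbers: the shift along the tool's x, y, z in mm, then the turn about the tool's z in degrees, then the closure, from 0 (fully open) to 1 (shut). A call has 1 to 10 rows; each row shifts and turns the commanded pose from where the row before left it, along the tool's axes as they then stand; what a row does not reach is not made up. A row lasts 1/10 s, in which the tool goes at most 50 mm and 8.59 degrees, less where a joint would pass 70% of its speed; a pose out of reach is approached as far as the arm can. A call with a gripper value outside its range is refused whole. The fingers move at their own pace and stop on an object; FORCE is the grip in N (left out, the last holds). Time passes only in rows, so rows that do not move let the fingers close. It gives the time, the measured TCP pose, the force, the opening and the grip force at its end, in the units of the state.
- readout.read_state(): the state, without advancing time (a new reading comes with each control period).
- optics.camera(name): name is "side" or "top"; returns the picture (384x512x3 uint8, red, green, blue); there is no depth.
- optics.get_calibration(name): a dict with "fov_y" (degrees; the focal length in pixels is half the picture's height over the tangent of half this angle, whatever the lens; pixels are square), "cx", "cy" (the principal point, pixels), "distortion" ([k1, k2, p1, p2, k3] as OpenCV has them; the pictures are not rectified), "origin" and "orientation" of the camera in the world. Camera axes: x right, y up, looking along -z (the intrinsics and any distortion apply to the point x, -y, -z); pixel columns grow to the right and rows downward; lengths in mm; the calibration is good to about 2 mm. A picture is of the moment at which its call begins. get_calibration takes no time and is no camera call.
- ticket.job_done(): hands the job in; it is judged then, once.
Trained networks look in the newest picture that a camera, given by its name, has taken for a name from the list of things; names that differ only in an ending like _2 or _b are one class to them, and where a whole thing is asked for, a point or a joint stands for the part that bears it (a point fixed in the world has none). Each returns a list of dicts, best first, with "conf" (0 to 1); they miss things now and then, are a little off and sometimes report something else, mostly with a low value. They report only what shows in the picture. A call takes as long as a camera call.
- optics.trace(camera, target): "region" (384x512 bool, what is visible of it) and "uv" ([column, row] in pixels, amid what is visible of it).
The state is a dict: "time": time; "joints": joint angles; "qd": joint speeds; "joint_torque": joint torques, N m; "position": TCP position; "orientation": TCP orientation; "contact_force": force on the tool from outside, world axes, zero at the start; "torque": the same for the moment, N m; "gripper_width": finger opening in mm; "grip_force": force on a finger pad.
Only numpy, scipy, OpenCV 4.12 (cv2) and the standard library are available. Lean on these libraries where they do the work, as an engineer would, in place of code of your own. Each camera call takes 0.05 s, during which the arm holds its last target. There are 200 camera calls.

## Task

The blue head of one tube mixer is riding high, its three arms lying on top of the drive's notched collar. Turn it on its shaft until the arms drop into the three keyways and it sits fully down and level, then let go. Leave the white head on the other mixer as it is.

Things in the scene. Friction and masses are not known exactly. Their poses are not given: they have to be found in the camera images.
- blue_head: Loose three-armed mixer head, 0.2 kg. Origin: centre of underside, z up. Blue hub 40 mm wide, 28 high; on it a blue grip bar, 44 mm along x, 14 thick along y, top at 66 mm: pinch it from above. Arms 9 mm wide, 8 thick, at 0, 120, 240 deg from +x, end 61 mm out in blue cups 10 high. Starts with origin at z 44 mm, 30 to 60 deg from the nearest keyed angle, either way; turns freely.
- drive_1: Blue head's drive, fixed: white housing 124x124 mm, 30 high. Origin: centre of underside. On top a steel collar (radius 27 to 38 mm, top at 44 mm) with three keyways (20 mm wide inside, 28 outside) at 0, 120, 240 deg from +x, a red line at each; shaft 14 mm thick, tip at 54. When head and drive yaw differ by 0, 120 or 240 deg (10 deg play; any will do) the head drops 12 mm, to origin z 32 mm.
- white_head: The other mixer's head, same shape and size but white, already seated in its keyways (origin 32 mm above the bench). To be left alone.
- drive_2: Drive of the white head, fixed, the same as drive_1. Which of the two mixers stands on the left varies.

How it is judged (in metres and radians):
At the end, for the whole second after the job is handed in: The blue head has dropped into the keyways of its own drive: its origin less than 36 mm above the drive's underside (seated 32, riding 44), within 10 mm of the drive's axis, level within 0.1 rad, and at rest (z of blue_head in the frame of drive_1 below 0.036 m and horizontal distance between blue_head and drive_1 below 0.01 m and angle between blue_head's own z axis and vertical below 0.1 rad and linear speed of blue_head below 0.02 m/s); the robot touches nothing.
It fails at once if the white head is moved more than 15 mm from where it was (distance of white_head from where it was at the start of the episode above 0.015 m).
It also fails if it takes over 32 s, if anything falls off the work surface, if the arm or the gripper's body presses on something with over 40 N, if the wrist force passes 120 N, or if a joint passes its speed limit or range.

## Working session

There is one attempt and no reset: what is moved stays moved. The work goes in short steps, Python scripts to look and compute and a shell command to move; the robot and the scene stay as the last step left them, time stands still between calls to the robot, and variables do not carry over. Pictures are saved under pics/ and viewed, at most 10 in all, crops included, and the job is handed in when it is done.

```bash
mkdir -p pics
cat > h.py <<'E'
import numpy as np,cv2
from scipy.spatial.transform import Rotation as R
from station import readout, optics, ticket, robot
def cal(n):
    c=optics.get_calibration(n); f=192/np.tan(np.radians(c["fov_y"])/2)
    K=np.array([[f,0,c["cx"]],[0,f,c["cy"]],[0,0,1.]])
    o=np.array(c["orientation"],float); M=R.from_rotvec(o).as_matrix() if o.size==3 else o
    return K,np.array(c["distortion"],float),np.array(c["origin"],float),M@np.diag([1,-1,-1])
def toz(n,uv,z):
    K,d,o,M=cal(n); p=cv2.undistortPoints(np.array(uv,float).reshape(-1,1,2),K,d).reshape(-1,2)
    r=np.c_[p,np.ones(len(p))]@M.T
    return o+r*((z-o[2])/r[:,2])[:,None]
def proj(n,P):
    K,d,o,M=cal(n); return cv2.projectPoints((np.array(P,float).reshape(-1,3)-o)@M,np.zeros(3),np.zeros(3),K,d)[0].reshape(-1,2)
def shot(n,f):
    im=optics.camera(n); cv2.imwrite(f"pics/{f}.png",im[:,:,::-1]); return im
E
python3 - <<'E'
from h import *
a=shot("top","t0");b=shot("side","s0")
cv2.imwrite("pics/both0.png",cv2.resize(np.hstack([a,b])[:,:,::-1],(800,300)))
for n in("top","side"):
  print(n,optics.get_calibration(n))
  for t in("blue_head","drive_1","white_head"):
    for r in optics.trace(n,t): print(t,r["conf"],r["uv"],r["region"].sum(),toz(n,r["uv"],60)[0].round())
s=readout.read_state();print(s["orientation"],s["time"],s["position"],s["gripper_width"])
E
```

```text
top {'fov_y': 48.780722134638495, 'cx': 256.21307254591443, 'cy': 192.60047791936813, 'distortion': array([0.03163662, 0.        , 0.        , 0.        , 0.        ]), 'origin': array([ 390.23974196, -227.22756529,  905.6383787 ]), 'orientation': array([ 0.10097516, -0.10304604, -1.59121183])}
blue_head 0.68 [215.7, 178.2] 781 [ 532. -148.   60.]
drive_1 0.7 [221.0, 191.4] 2747 [ 504. -159.   60.]
drive_1 0.59 [317.4, 214.2] 2828 [ 454. -351.   60.]
white_head 0.95 [313.9, 206.9] 800 [ 469. -345.   60.]
side {'fov_y': 55.76084297097844, 'cx': 250.0193419007599, 'cy': 189.5738750942469, 'distortion': array([-0.03970899,  0.        ,  0.        ,  0.        ,  0.        ]), 'origin': array([ 494.02327524, -940.15186259,  534.05619444]), 'orientation': array([0.97452873, 0.02001767, 0.01242263])}
blue_head 0.66 [271.1, 165.9] 606 [ 527. -133.   60.]
drive_1 0.8 [273.1, 184.7] 1270 [ 529. -221.   60.]
drive_1 0.67 [250.5, 240.2] 1952 [ 479. -416.   60.]
white_head 0.58 [252.6, 219.3] 943 [ 482. -352.   60.]
[-3.08388976e+00 -5.97520672e-01  5.01423978e-05] 0.4 [ 224.07304006 -556.45283191  209.35367091] 85.4614066932635
```

View pics/t0.png

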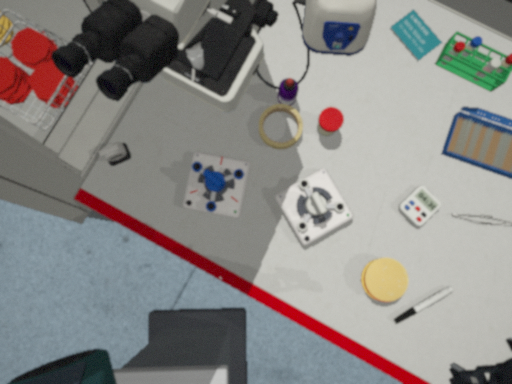

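View pics/s0.png

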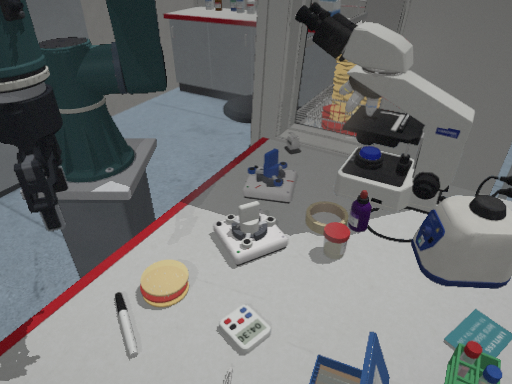

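The blue mixer is in shadow around (216,183) in the top view. The white one is at (317,208). I'll take a closer look at the blue one.

Run:
```python
from h import *
a=cv2.imread("pics/t0.png")[143:223,176:256]; b=cv2.imread("pics/s0.png")[143:203,236:306]
a=cv2.resize(a,(480,480),interpolation=cv2.INTER_CUBIC);b=cv2.resize(b,(320,274),interpolation=cv2.INTER_CUBIC)
c=np.zeros((480,800,3),np.uint8);c[:,:480]=a;c[:274,480:]=b
cv2.imwrite("pics/z0.png",cv2.convertScaleAbs(c,alpha=1.4))
```

```text
(no output)
```

View pics/z0.png

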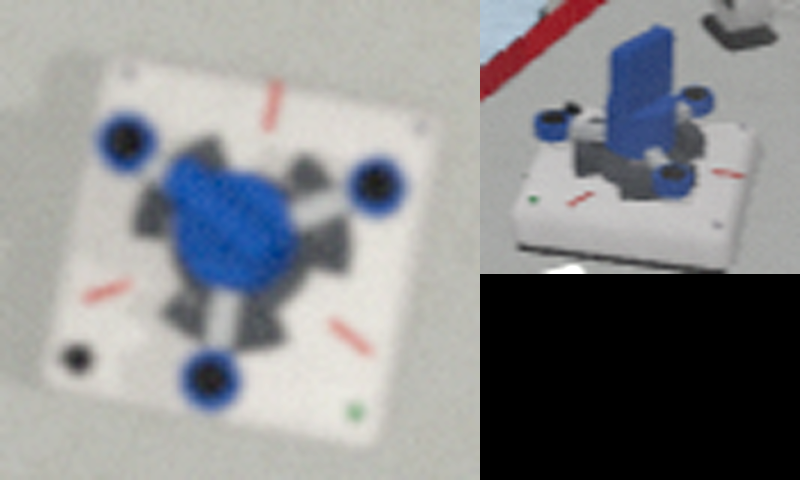

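Cups in the crop are at (126,142), (376,185) and (210,379), with red lines at (272,105), (350,337) and (106,291). I'll compute the yaws from these.

Run:
```python
from h import *
f=lambda l:[((x+.5)/6-.5+176,(y+.5)/6-.5+143) for x,y in l]
c=toz("top",f([(126,142),(376,185),(210,379)]),54)
r=toz("top",f([(272,105),(350,337),(106,291)]),30)
h=toz("top",f([(110,65),(438,108),(375,447),(45,385)]),28)
for n,p in(("cups",c),("red",r)):
  m=p.mean(0); v=p-m
  print(n,m.round(1),np.degrees(np.arctan2(v[:,1],v[:,0])).round(1),np.hypot(v[:,0],v[:,1]).round(1))
print(h.mean(0),h.round(), np.linalg.norm(h-np.roll(h,1,0),axis=1))
s=readout.read_state();M=R.from_rotvec(s["orientation"]).as_matrix();print(M.round(3),s["joints"])
ctr=c.mean(0);ctr[2]=200
print((M.T@(ctr-s["position"])).round(1))
# side check: grip bar top
print(proj("side",[[*c.mean(0)[:2],110]]),proj("top",[[*c.mean(0)[:2],110]]))
```

```text
cups [ 525.4 -146.6   54. ] [ 48.8 -71.2 168.8] [49.9 49.9 49.9]
red [ 525.9 -146.2   30. ] [ -12.4 -132.3  108. ] [50.2 49.8 50.1]
[ 524.12597757 -145.76520776   28.        ] [[ 591. -100.   28.]
 [ 573. -215.   28.]
 [ 454. -191.   28.]
 [ 478.  -77.   28.]] [115.00256012 116.58559266 121.27241831 116.44862703]
[[ 0.928  0.373 -0.   ]
 [ 0.373 -0.928  0.   ]
 [ 0.    -0.    -1.   ]] [-1.30308893e+00  3.58902402e-01  1.51053657e+00 -5.40279777e-06
  1.27250485e+00 -1.15059231e-01]
[ 432.5 -267.7    9.5]
[[270.98913029 151.16945822]] [[212.31254504 177.16672159]]
```

```bash
python3 - <<'E'
from h import *
def ray(n,uv):
    o=cal(n)[2]; p=toz(n,uv,0)[0]; d=p-o; return o,d/np.linalg.norm(d)
for t,s in (((66,60),(303,13)),((112,88),(340,32)),((66,60),(340,32)),((112,88),(303,13))):
    o1,d1=ray("top",[t]);o2,d2=ray("side",[s])
    k=np.linalg.lstsq(np.c_[d1,-d2],o2-o1,rcond=None)[0];a,b=o1+k[0]*d1,o2+k[1]*d2
    print(t,s,a.round(),b.round())
E
python3 -m inch '[[31,-19,0,0,0],[31,-19,0,0,0],[31,-19,0,0,0],[31,-19,0,0,0],[31,-19,0,0,0],[31,-19,0,0,0]]' 30
```

```text
(66, 60) (303, 13) [622.  -1. 411.] [600.  -0. 401.]
(112, 88) (340, 32) [613. -34. 343.] [683. -44. 367.]
(66, 60) (340, 32) [657.  33. 337.] [698.  27. 353.]
(112, 88) (303, 13) [588. -56. 407.] [593. -56. 409.]
time: 1.0
position: [354.8, -380.1, 209.6]
orientation: [3.084, 0.597, 0.0]
contact_force: [-0.3, -0.2, 0.7]
gripper_width: 85.7
grip_force: 0.0
```

```bash
python3 -m inch '[[31,-19,8,0,0],[31,-19,8,0,0],[31,-19,8,0,0],[31,-19,8,0,0],[31,-19,8,0,0],[31,-19,8,0,0],[31,-19,8,0,0],[28,-20,8,0,0]]'; python3 -m inch '[[0,0,0,-7,0],[0,0,0,-7,0],[0,0,0,-7,0],[0,0,0,-6,0],[0,0,0,0,0],[0,0,0,0,0]]'
python3 - <<'E'
from h import *
a=shot("top","t1");b=shot("side","s1")
a=cv2.resize(a[130:230,166:266],(400,400));b=cv2.resize(b[103:203,226:326],(400,400))
cv2.imwrite("pics/z1.png",np.hstack([a,b])[:,:,::-1])
s=readout.read_state();print(s["position"],R.from_rotvec(s["orientation"]).as_matrix().round(3),s["joints"])
E
```

```text
time: 1.8
position: [525.4, -146.7, 145.4]
orientation: [3.084, 0.598, 0.001]
contact_force: [0.6, -0.6, -0.5]
gripper_width: 85.2
grip_force: 0.0
time: 2.4
position: [524.2, -147.9, 145.6]
orientation: [2.861, 1.297, 0.0]
contact_force: [-0.6, 0.3, 0.2]
gripper_width: 85.6
grip_force: 0.0
[ 524.17400166 -147.9317061   145.54776631] [[ 0.659  0.753  0.   ]
 [ 0.753 -0.659  0.   ]
 [ 0.    -0.    -1.   ]] [-4.01990311e-01  3.48179043e-01  1.70603383e+00  1.26777081e-04
  1.08736740e+00  3.16883681e-01]
```

View pics/z1.png

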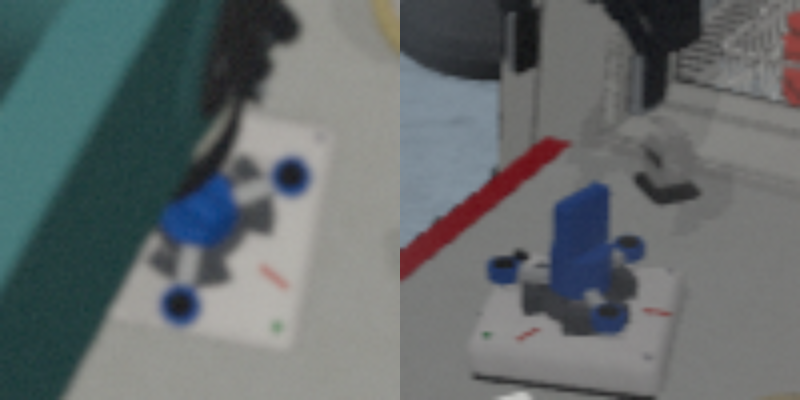

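Run:
```python
from h import *
s=readout.read_state();M=R.from_rotvec(s["orientation"]).as_matrix();p=np.array(s["position"])
L=[p+M@np.array([0,y,z]) for y,z in((0,0),(43,-13),(-43,-13),(55,-13),(-55,-13))]
q=proj("side",L);print(q.round(1), ((q-[226,103])*4+[400,0]).round())
b=cv2.imread("pics/s1.png");cv2.imwrite("pics/z2.png",cv2.resize(b[20:210,180:400],(770,665))[:600])
```

```text
[[270.8 138.3]
 [285.2 138.7]
 [257.4 128.4]
 [289.4 140.2]
 [253.8 127.1]] [[579. 141.]
 [637. 143.]
 [526. 102.]
 [653. 149.]
 [511.  96.]]
```

View pics/z2.png

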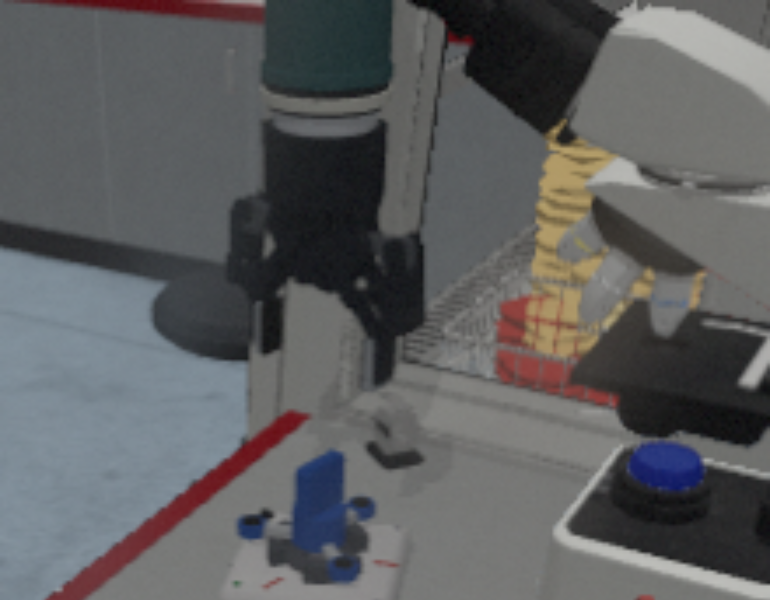

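The bar top is where predicted, at (271,151). The fingertips sit about 8 px higher than predicted, at (290,130) and (256,120). I'll go down partway and check again.

```bash
python3 -m inch '[[0,0,15,0,0],[0,0,15,0,0],[0,0,5,0,0.35],[0,0,0,0,0.35],[0,0,0,0,0.35],[0,0,0,0,0.35],[0,0,0,0,0.35]]'
python3 - <<'E'
from h import *
a=shot("top","t3");b=shot("side","s3")
s=readout.read_state();M=R.from_rotvec(s["orientation"]).as_matrix();p=np.array(s["position"]);w=s["gripper_width"]/2;print(p,w)
L=[p+M@np.array([0,y,z]) for y,z in((w,0),(-w,0),(w,-9),(-w,-9))]+[[525.4,-146.6,110]]
for n,im,(r,c) in(("top",a,(120,160)),("side",b,(100,220))):
  q=(proj(n,L)-[c,r]+.5)*4; z=cv2.resize(im[r:r+100,c:c+100],(400,400),interpolation=cv2.INTER_CUBIC)
  for i,k in enumerate(q): cv2.circle(z,tuple(int(v) for v in k),3,[(255,0,0),(255,0,0),(255,255,0),(255,255,0),(0,255,0)][i],1)
  if n=="top":A=z
cv2.imwrite("pics/z3.png",cv2.convertScaleAbs(np.hstack([A,z])[:,:,::-1],alpha=1.4))
E
```

```text
time: 3.2
position: [524.6, -148.1, 111.1]
orientation: [2.859, 1.301, 0.001]
contact_force: [-0.2, -0.2, 0.4]
gripper_width: 55.1
grip_force: 0.0
[ 524.46713672 -147.96897556  110.95614792] 27.718913800380477
```

View pics/z3.png

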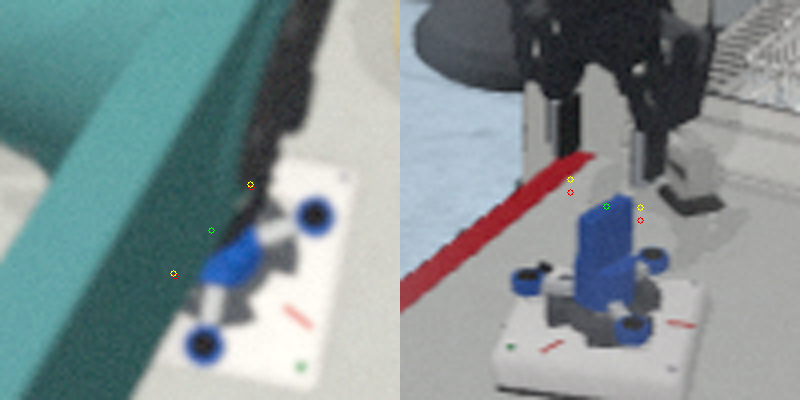

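```bash
python3 -m inch '[[1.5,0,10,0,0.35],[0,0,12,0,0.35],[0,0,10,0,0.35],[0,0,0,0,0.35],[0,0,0,0,1],[0,0,0,0,1],[0,0,0,0,1],[0,0,0,0,1],[0,0,0,0,1],[0,0,0,0,1]]' 30
python3 - <<'E'
from h import *
a=shot("top","t4");b=shot("side","s4")
s=readout.read_state();print(s["position"],s["gripper_width"],s["grip_force"],s["contact_force"],s["torque"])
for n,im,(r,c) in(("top",a,(120,160)),("side",b,(100,220))):
  z=cv2.resize(im[r:r+100,c:c+100],(400,400),interpolation=cv2.INTER_CUBIC)
  if n=="top":A=z
cv2.imwrite("pics/z4.png",cv2.convertScaleAbs(np.hstack([A,z])[:,:,::-1],alpha=1.4))
E
```

```text
time: 4.3
position: [525.3, -146.8, 78.9]
orientation: [2.859, 1.301, 0.001]
contact_force: [-1.3, 1.0, 3.1]
gripper_width: 13.0
grip_force: 33.7
[ 525.23765956 -146.78533814   78.83800315] 12.769995512562526 33.798399567604065 [-1.9278695   1.02629558  3.74782412] [ 0.0908767   0.24657935 -0.02147725]
```

View pics/z4.png

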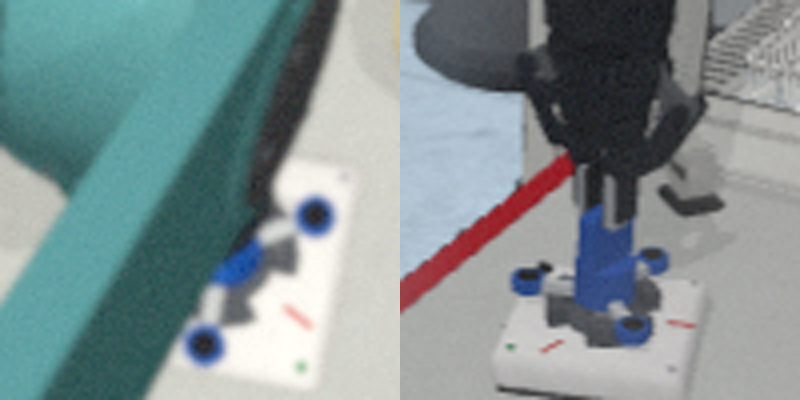

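The bar is gripped: width 13 mm, grip force 34 N. Next I turn the head +59° in the world, which is −59° about the tool z.

```bash
python3 -m inch '[[0,0,0,-7,1],[0,0,0,-7,1],[0,0,0,-7,1],[0,0,0,-7,1],[0,0,0,-7,1],[0,0,0,-7,1],[0,0,0,-7,1],[0,0,0,-7,1],[0,0,0,-3,1],[0,0,0,0,1]]'; python3 -m inch '[[0,0,2,0,1],[0,0,2,0,1],[0,0,2,0,1],[0,0,0,0,1]]'
python3 - <<'E'
from h import *
a=shot("top","t5");b=shot("side","s5")
s=readout.read_state();print(s["position"],R.from_rotvec(s["orientation"]).as_matrix().round(3),s["gripper_width"],s["contact_force"],s["torque"])
for n,im,(r,c) in(("top",a,(120,160)),("side",b,(100,220))):
  z=cv2.resize(im[r:r+100,c:c+100],(400,400),interpolation=cv2.INTER_CUBIC)
  if n=="top":A=z
cv2.imwrite("pics/z5.png",cv2.convertScaleAbs(np.hstack([A,z])[:,:,::-1],alpha=1.4))
E
```

```text
time: 5.4
position: [524.9, -146.7, 78.0]
orientation: [-1.847, -2.54, 0.0]
contact_force: [-0.2, -0.3, -1.9]
gripper_width: 13.1
grip_force: 32.9
time: 5.8
position: [524.9, -146.6, 72.1]
orientation: [-1.848, -2.54, 0.0]
contact_force: [-0.5, -0.6, -3.2]
gripper_width: 12.8
grip_force: 32.9
[ 525.07902975 -146.72249564   72.3780386 ] [[-0.308  0.951 -0.   ]
 [ 0.951  0.308  0.   ]
 [ 0.    -0.    -1.   ]] 12.91982696039773 [-0.84149924 -0.31126465 -3.09767384] [ 0.03012182 -0.00240211 -0.0309463 ]
```

View pics/z5.png

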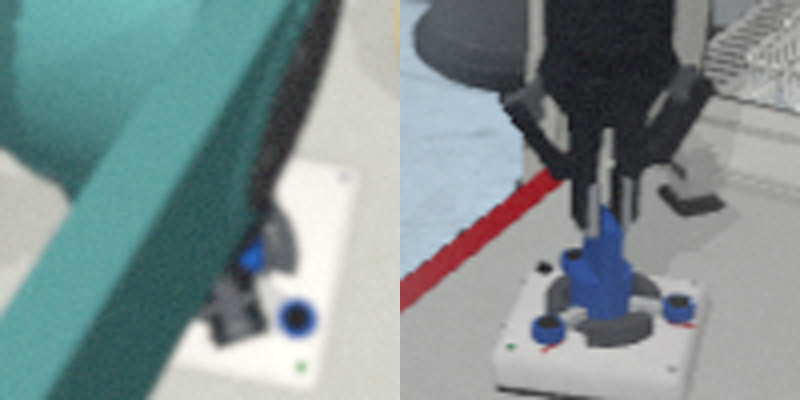

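The arms are aligned with the red lines. The head has gone down 6 mm freely, with the force showing only its weight. I'll lower the rest, release and retreat.

```bash
python3 -m inch '[[0,0,2,0,1],[0,0,2,0,1],[0,0,2,0,1],[0,0,0,0,1]]'; python3 -m inch '[[0,0,0,0,0.7],[0,0,0,0,0.5],[0,0,0,0,0.4],[0,0,0,0,0.4],[0,0,0,0,0.4]]';  python3 -m inch '[[0,0,-10,0,0.4],[0,0,-20,0,0.4],[0,0,-20,0,0.4],[0,0,-20,0,0.4],[0,0,0,0,0.4],[0,0,0,0,0.4]]'
python3 - <<'E'
from h import *
a=shot("top","t6");b=shot("side","s6")
P=[[525.4+d*np.cos(t),-146.6+d*np.sin(t),z] for t in np.radians([108,-12,-132]) for d,z in((50,42),)]+[[525.4,-146.6,98]]
for n,im,(r,c) in(("top",a,(120,160)),("side",b,(100,220))):
  z=cv2.resize(im[r:r+100,c:c+100],(400,400),interpolation=cv2.INTER_CUBIC)
  for k in (proj(n,P)-[c,r]+.5)*4: cv2.circle(z,tuple(int(v) for v in k),3,(255,0,0),1)
  if n=="top":A=z
cv2.imwrite("pics/z6.png",cv2.convertScaleAbs(np.hstack([A,z])[:,:,::-1],alpha=1.4))
E
```

```text
time: 6.3
position: [525.1, -146.9, 66.9]
orientation: [1.848, 2.54, -0.0]
contact_force: [-1.1, 1.3, 2.6]
gripper_width: 13.0
grip_force: 33.6
time: 6.8
position: [525.2, -146.7, 66.5]
orientation: [-1.848, -2.541, -0.0]
contact_force: [0.2, -0.4, 0.7]
gripper_width: 51.1
grip_force: 0.0
time: 7.4
position: [525.5, -146.9, 137.1]
orientation: [1.847, 2.539, 0.001]
contact_force: [0.2, -0.2, -0.5]
gripper_width: 51.4
grip_force: 0.0
```

View pics/z6.png

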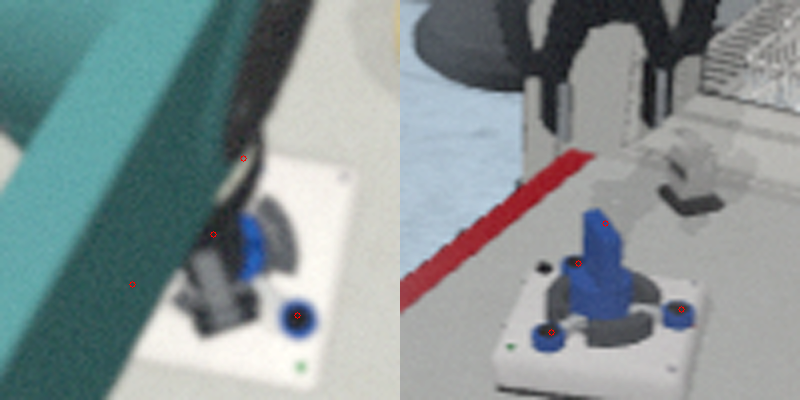

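The arms now lie between the collar segments, and the cups sit near the seated prediction, about 1 px high. I'll fit the height against the starting picture to settle it.

Run:
```python
from h import *
from scipy.optimize import least_squares
g=lambda l:np.array([((x-400+.5)/4-.5+220,(y+.5)/4-.5+100) for x,y in l])
def cups(f,gu):
  im=cv2.resize(cv2.imread(f)[100:200,220:320],(400,400),interpolation=cv2.INTER_CUBIC).astype(float); out=[]
  for x,y in gu:
    x-=400; w=im[y-14:y+15,x-16:x+17]; wt=np.clip(w.max(2).max()*.0+70-w.max(2),0,None)
    yy,xx=np.mgrid[y-14:y+15,x-16:x+17]; out.append((400+(xx*wt).sum()/wt.sum(),(yy*wt).sum()/wt.sum()))
  return np.array(out)
for f,gu,a in(("pics/s0.png",[(655,256),(527,276),(632,324)],[48.8,168.8,-71.2]),("pics/s6.png",[(575,260),(548,329),(678,308)],[108,-132,-12])):
  c=cups(f,gu); print(c.round(1))
  F=lambda p:(proj("side",[[p[0]+50*np.cos(t),p[1]+50*np.sin(t),p[2]] for t in np.radians(a)+p[3]])-g(c)).ravel()
  r=least_squares(F,[525,-147,45,0]);print(r.x,r.cost)
  for x,y in((525.4,-146.6),):
    r=least_squares(lambda p:F([x,y,p[0],p[1]]),[45,0]);print("fixed xy",r.x,r.cost)
```

```text
[[652.1 253.8]
 [530.5 273.5]
 [632.9 322. ]]
[ 5.27079886e+02 -1.25909863e+02  4.28498264e+01 -4.22293079e-03] 0.051173023050326005
fixed xy [ 5.53745175e+01 -4.72468287e-03] 0.4434402586430692
[[573.9 261.5]
 [549.5 327.7]
 [678.  308.3]]
[ 5.23772515e+02 -1.39468685e+02  3.89104549e+01  8.30779306e-03] 0.29095032915787267
fixed xy [4.32755281e+01 7.44387422e-03] 1.1393393224885473
```

The cups read 43 mm now against 55 mm at the start. That is a drop of 12 mm, so the head is seated.

```bash
python3 -c "
from station import ticket;print(ticket.job_done())"
```

```text
the job is handed in; nothing more can be done
None
```

I turned the blue head about 59° onto its keyways; it measures 12 mm lower, which is fully seated. I let go, backed the gripper clear and handed the job in; the white head was never touched.

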